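Feed two peg totes from the gravity lane into the packing corner

TASK

Take the front tote of pegs out of the sloped roller lane so that the ones behind roll forward, set it on the grey packing board with its carrying grip parallel to the long blue fence, slide it back against that long fence and then, still touching it, press it firmly but gently sideways home against the short blue fence. Once it is home, take the tote that has come to the front of the lane and pack it the same way: back against the long fence, then pressed sideways firmly but gently against the first tote. Leave the last tote waiting at the front of the lane, let go of everything, do not tip the totes, and leave the whetstone, try square and burnisher alone.

Things in the scene. Friction and masses are not known exactly. Their poses are not given: they have to be found in the camera images.
- tote_a: open wooden tote of four pegs (fixed in it), 90 (own x, up the lane) x 110 mm (own y), walls 32 mm high; 0.26 to 0.53 kg. Central carrying grip along own y: 14 mm thick (in x), 64 mm wide, dark part 41 to 77 mm above the underside. Origin: centre of the underside; z out of the open top. Same either way round. Starts as the front (lowest) one, at the green stop.
- tote_b: Same as tote_a. At the start it is the second in the lane, touching or nearly touching tote_a; it rolls forward by itself when the front place becomes free.
- tote_c: Same as tote_a. At the start it is the last of the three; it must end at the front of the lane.
- rack: fixed flow rack, one lane of free rollers, 143 x 335 mm. Origin: on the bench below the front stop's inner face; own x points level, up the lane, z up. Lane rises to +x at 0.314 rad, roller plane 60 mm up at the stop. Cheeks, 119 mm apart, stand 12 mm and the green front stop 22 mm above the rollers: lift a tote square to the slope by over 22 mm before moving it forward.
- lane_front (a point): point on the roller plane where the underside centre of a tote lies when it rests against the front stop (45 mm up the slope from the stop). Axes as the rack's (level).
- board: fixed grey packing board 170 (own x) by 290 (own y) by 10 mm thick on the bench. Origin: centre of its underside; z up.
- back_fence: the long blue fence, 15 mm thick, 26 mm high above the board, along the whole edge of the board at its own +x side; parallel to the board's y. Rigid. Origin: centre of its underside, 7.5 mm behind the inner face. Presses of about 5 to 15 N are right; 45 N is too hard.
- side_fence: the short blue fence, 15 mm thick, 26 mm high above the board, along the board's own -y edge; parallel to the board's x. Rigid. Origin: centre of its underside, 7.5 mm behind the inner face. Presses of about 5 to 15 N are right; 45 N is too hard.
- corner (a point): the reference corner: where the inner faces of the two fences meet, on the upper surface of the board. Axes as the board's: totes lie on its -x and +y side. A first tote fully home has its origin at (-45, 55) mm, a second one packed against it at (-45, 165) mm from here.
- whetstone: bystander: grey whetstone 60 x 180 x 25 mm, lying loose. Origin: centre of the underside.
- try_square: bystander: red steel try square, 110 mm stock (own y) and 150 mm blade towards own -x from one end, 16 mm thick, loose. Origin: underside of the stock's centre.
- burnisher: bystander: round boxwood burnisher with a 90 mm steel rod, 190 mm long along own x, 28 mm thick, loose. Origin: underside where rod and handle meet.
- hold_down: fixed cam-lock hold-down with a red lever pinning a square acacia billet; 200 x 100 mm, 115 mm high. Not part of the job. Origin: centre of the underside.
There are look-alikes about, which are no part of the job. Leave any pink, white or yellow look-alike of the tote_a alone.

How it is judged:
By the outcome, as a careful person would: the job done as asked, in the order asked, and still so for the second after the job is handed in, with the robot touching nothing.
It also fails if it takes over 72 s, if anything falls off the work surface, if the arm or the gripper's body presses on something with over 40 N, if the wrist force passes 120 N, or if a joint passes its speed limit or range.

ROBOT

A 6-joint arm with a two-finger parallel gripper is mounted at the origin on the work surface. World frame = base frame: x ahead of the robot, y to its left, z up, the work surface at z = 0. Lengths are in m, angles in rad, forces in N, time in s.
With the tool pointing down it reaches from about 0.375 to 0.975 m from the base axis. Payload 3.8 kg.
Tool frame: the origin (TCP) lies midway between the tips of the shut fingers; the grasp point (between the pads) lies 19 mm behind it; z points along the fingers, y is the direction in which the jaws open and shut (so a half turn about z gives the same grasp; the last joint's range is limited). The gripper opens to 85 mm and grips with 20 to 120 N. Pads are 22 mm wide; open, the fingers measure 114 mm over their backs; the gripper's body (76 mm by 85 mm) begins 54 mm behind the grasp point. The pads swing forward as they close: fully open they stand 13 mm farther back than shut.
Start: joints at [1.153, 0.264, 1.604, -0, 1.274, -0.037], TCP at [0.251, 0.627, 0.231] pointing down, gripper open.
Joint ranges: [-2.63, 2.63], [-0.94, 2.18], [0.31, 2.57], [-1.31, 4.45], [0, 2.66], [-2.55, 2.55]. Speed limits (rad/s): [2.57, 2.57, 3.14, 3.14, 3.14, 3.14].

INTERFACE

Orientations are given as a rotation vector (axis times angle).
In Python, from workcell import bot gives the robot as it stands.
- The arm moves only by the tool drive_tool, never from a script. Its argument "deltas" is a list of rows, each an object with "hand": the opening, from 0 (shut) to 1 (fully open); "offset": the shift along the world's x, y, z in cm, a list of three; "angular": the turn, a rotation vector about the world's x, y, z in degrees, a list of three. A call has 1 to 8 rows; each row is the pose to reach, as a shift and turn from the pose commanded when the call began; what a row does not reach only later rows make up. A row lasts 1/8 s, in which the tool goes at most 62.5 mm and 10.7 degrees, less where a joint would pass 70% of its speed; a pose out of reach is approached as far as the arm can. A call with a gripper value outside its range is refused whole. The fingers move at their own pace and stop on an object; "force" is the grip in N (left out, the last holds). Time passes only in rows, so rows that repeat a pose let the fingers close. It gives the time, the measured TCP pose, the force and the opening at its end, in the units of the state.
- bot.read_state(): the state, without advancing time (a new reading comes with each control period).
- bot.read_camera(name): name is "scene" or "top" or "wrist"; returns a dict with "frame" (400x640x3 uint8, blue, green, red), "mtx" (3x3 intrinsics, pixels), "R" (3x3) and "t" (3): a world point X has camera coordinates R X + t. Camera axes: x right, y down, z forward; pixel columns grow to the right and rows downward; lengths in m; the calibration is good to about 2 mm. A picture is of the moment at which its call begins. There is no depth.
- bot.finish_job(): hands the job in, once; it reports no verdict.
The state is a dict: "time": time; "q": joint angles; "joint_vel": joint speeds; "joint_torque": joint torques, N m; "tool_pos": TCP position; "tcp_rot": TCP orientation; "wrist_force": force on the tool from outside, world axes, zero at the start; "torque": the same for the moment, N m; "width": opening from 0.0 (shut) to 1.0 (fully open).
Only numpy, scipy, OpenCV 4.12 (cv2) and the standard library are available. Lean on these libraries where they do the work, as an engineer would, in place of code of your own. Each camera call takes 0.05 s, during which the arm holds its last target. There are 200 camera calls.

## Working session

There is one attempt and no reset: what is moved stays moved. The work goes in short steps, Python scripts to look and compute and a tool call to move; the robot and the scene stay as the last step left them, time stands still between calls to the robot, and variables do not carry over. Pictures are saved under pics/ and viewed, about 8 in all and at most 12, crops included, and the job is handed in when it is done.

Besides the shell and the picture viewer there is one more tool, called after "Emit:" as name(argument=value, ...), one argument or row to a line, values as JSON. drive_tool: Moves the arm, as the interface text tells. Its arguments: {"type":"object","properties":{"deltas":{"type":"array"},"force":{"type":"number"}},"required":["deltas"]}

```bash
mkdir -p pics; ls
python3 - <<'E'
from workcell import bot
import cv2, numpy as np
print(bot.read_state())
for n in ("scene","top"):
    c=bot.read_camera(n); cv2.imwrite(f"pics/{n}0.png",c["frame"]); np.savez(f"{n}0.npz",**c)
    print(n,c["mtx"].tolist(),c["R"].round(4).tolist(),c["t"].round(4).tolist())
E
```

```text
pics
{'time': 0.0, 'q': array([ 1.15310907e+00,  2.64770561e-01,  1.60540051e+00, -1.48474293e-06,
        1.27369552e+00, -3.68869086e-02]), 'joint_vel': array([ 0.00045729,  0.00017636, -0.00019762, -0.00034966, -0.00111183,
       -0.00094234]), 'joint_torque': array([ 1.87689126e-03, -5.15101862e+01, -3.67314827e+01,  2.03722934e-04,
        1.27631030e-02, -8.83206127e-06]), 'tool_pos': array([0.25056513, 0.62597049, 0.22993599]), 'tcp_rot': array([-0.59445448, -3.08431607,  0.00347996]), 'wrist_force': array([-0.33042768,  0.64000642, -0.22073699]), 'torque': array([ 0.00106668, -0.02206581,  0.00243635]), 'width': 1.0022171512117721}
scene [[421.1711541809241, 0.0, 318.7093111908894], [0.0, 421.1711541809241, 197.2753038093639], [0.0, 0.0, 1.0]] [[-0.0043, 0.9999, -0.0131], [0.8476, -0.0032, -0.5306], [-0.5305, -0.0134, -0.8476]] [0.0597, -0.4141, 1.7726]
top [[396.17897150978166, 0.0, 321.68643491181706], [0.0, 396.17897150978166, 200.17362460392334], [0.0, 0.0, 1.0]] [[0.0122, -0.9998, 0.0146], [-0.986, -0.0144, -0.166], [0.1662, -0.0123, -0.986]] [-0.0629, 0.5615, 1.2605]
```

View pics/top0.png

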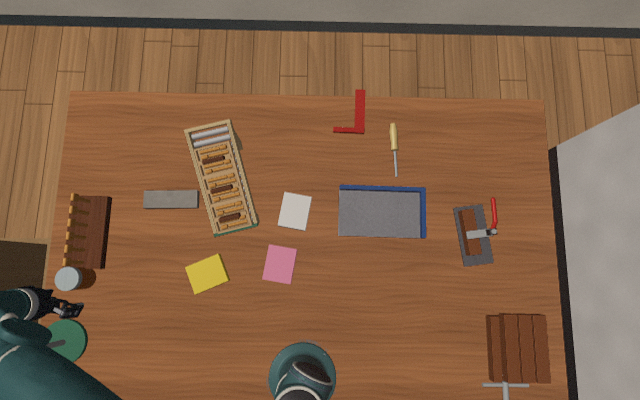

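View pics/scene0.png

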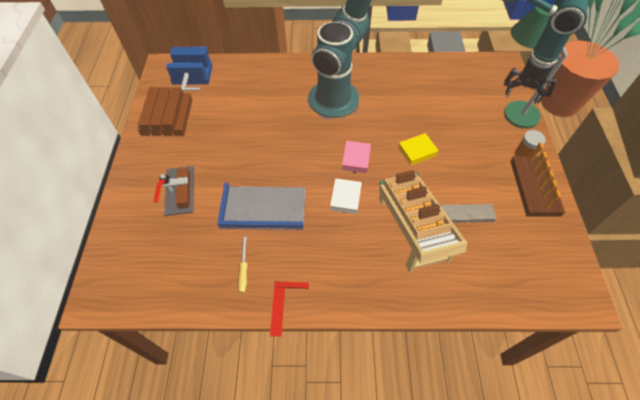

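The top view shows the rack at about (220,178), with its green stop at (237,232) and dark grips at (231,217), (221,188) and (213,160). The board is at (380,212), with its long fence along row 188 and its short fence at column 423. In the scene view the front tote's grip is at (405,177).

Things that could be mistaken for the front tote:
- The white block at top (294,211), the pink block (280,264) and the yellow block (207,273).
- The two totes behind it at (221,188) and (213,160).

By the description, I choose the tote at the green stop, top (231,217). Next is the close crop plus measurements.

```bash
cat > h.py <<'E'
import numpy as np, cv2
def cam(n): return dict(np.load(n+"0.npz"))
def ray(c,p):
    d=c["R"].T@np.linalg.solve(c["mtx"],np.array([p[0],p[1],1.])); return -c["R"].T@c["t"], d/np.linalg.norm(d)
def onz(c,p,z):
    o,d=ray(c,p); return o+d*(z-o[2])/d[2]
def tri(c1,p1,c2,p2):
    o1,d1=ray(c1,p1);o2,d2=ray(c2,p2)
    s=np.linalg.lstsq(np.c_[d1,-d2],o2-o1,rcond=None)[0]
    a,b=o1+s[0]*d1,o2+s[1]*d2; return (a+b)/2,np.linalg.norm(a-b)
def proj(c,X):
    q=c["mtx"]@(c["R"]@np.asarray(X)+c["t"]); return q[:2]/q[2]
E
python3 - <<'E'
from h import *
T=cam("top");S=cam("scene")
print(-T["R"].T@T["t"],-S["R"].T@S["t"])
def cropz(f,x,y,w,h,k): return cv2.resize(f[y:y+h,x:x+w],None,fx=k,fy=k,interpolation=cv2.INTER_CUBIC)
a=cropz(T["frame"],175,115,90,130,4); b=cropz(S["frame"],370,160,105,115,4)
H=max(a.shape[0],b.shape[0]); pad=lambda i:cv2.copyMakeBorder(i,0,H-i.shape[0],0,0,0)
cv2.imwrite("pics/crop1.png",np.hstack([pad(a),pad(b)]))
for n,c in (("top",T),("scene",S)):
    hsv=cv2.cvtColor(c["frame"],cv2.COLOR_BGR2HSV)
    for col,lo,hi in (("blue",(100,110,40),(125,255,255)),("green",(45,50,40),(85,255,255)),("grip",(0,80,20),(15,255,120))):
        m=cv2.inRange(hsv,lo,hi)
        for k in cv2.findContours(m,cv2.RETR_EXTERNAL,cv2.CHAIN_APPROX_NONE)[0]:
            A=cv2.contourArea(k)
            if A<20 : continue
            x,y,w,h=cv2.boundingRect(k)
            print(n,col,A,(x,y,w,h),np.round(cv2.minAreaRect(k)[0],1),np.round(cv2.minAreaRect(k)[1:][0],1),round(cv2.minAreaRect(k)[2],1), cv2.approxPolyDP(k,2,True)[:,0].tolist() if col!="grip" else "")
E
```

```text
[ 0.34501524 -0.03918599  1.33695668] [ 1.29172696 -0.03730118  1.28339208]
top blue 409.0 (340, 185, 86, 53) [392.3 194.1] [99.1 43.1] 30.9 [[340, 185], [340, 188], [419, 190], [421, 236], [425, 236], [424, 188]]
top green 1064.0 (47, 319, 40, 43) [ 67.3 337.8] [42.4 37.5] 45.0 [[63, 319], [47, 328], [52, 334], [49, 342], [64, 339], [66, 341], [63, 345], [51, 348], [73, 361], [84, 349], [86, 333], [78, 322]]
top green 32.5 (214, 224, 44, 13) [235.5 229.7] [ 2.4 44.4] 75.6 [[257, 224], [214, 235]]
top grip 4090.5 (485, 313, 66, 70) [517.6 347.9] [71.7 61.8] 86.9 
top grip 1236.5 (0, 240, 47, 51) [ 23. 265.] [46. 50.] 0.0 
top grip 106.0 (219, 212, 22, 11) [229.4 217.3] [ 6.1 22.1] 76.0 
top grip 574.5 (458, 208, 24, 48) [469.4 231.9] [46.6 16.1] 79.3 
top grip 2984.0 (64, 193, 48, 98) [ 86.2 242.7] [42.  97.5] 5.9 
top grip 86.0 (211, 183, 22, 11) [221.5 188.4] [ 5.8 22.1] 74.5 
top grip 101.5 (202, 154, 23, 11) [212.8 158.2] [ 8.2 22.5] 80.5 
top grip 58.0 (548, 149, 22, 251) [558.2 274.1] [250.8   2.7] 85.6 
top grip 26.0 (334, 65, 3, 31) [335.  80.] [30.  2.] 90.0 
top grip 40.0 (
[... 3067 characters left out ...]
0) [404.6 177.6] [ 7.1 17.9] 82.9 
scene grip 30.0 (538, 171, 11, 17) [542.2 178.8] [ 3.9 18.4] 31.0 
scene grip 77.5 (176, 171, 15, 38) [183.1 189.5] [13.1 37.3] 2.1 
scene grip 28.0 (565, 163, 13, 21) [569.3 172. ] [ 9.9 21.2] 17.5 
scene grip 403.0 (511, 157, 53, 59) [528.3 194.8] [75.  31.8] 45.0 
scene grip 61.5 (531, 156, 15, 22) [537.5 166. ] [13.4 17.7] 45.0 
scene grip 203.0 (515, 140, 25, 24) [526.8 150.4] [19.4 20.1] 28.3 
scene grip 395.0 (139, 91, 46, 45) [161.5 113. ] [44. 45.] 90.0 
scene grip 1381.5 (537, 65, 64, 51) [567.7  91.5] [42.2 53.3] 33.7 
scene grip 7858.5 (102, 0, 177, 78) [190.   38.5] [ 77. 176.] 90.0 
scene grip 116.5 (32, 0, 24, 22) [45.9  6.3] [27.7 13. ] 49.6
```

View pics/crop1.png

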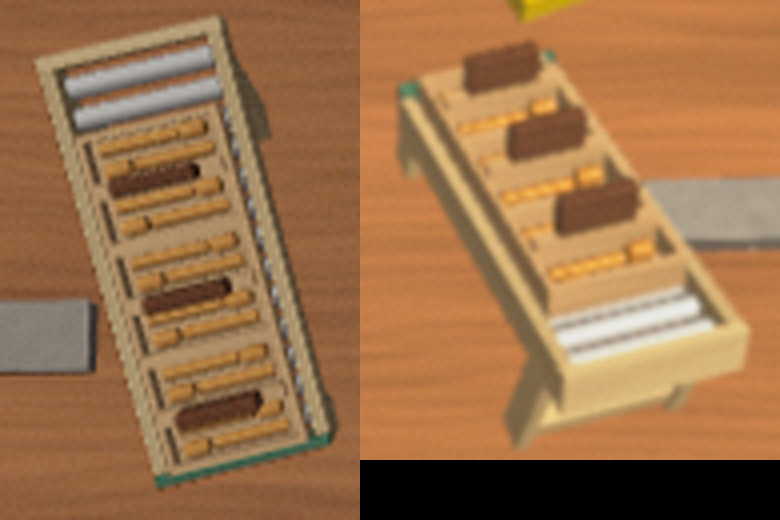

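The crop confirms the front tote: brown pegs and a dark grip, sitting directly against the green stop. The grip is at crop (220,410), with the stop running from (158,485) to (330,440). Next I'll measure the rack frame and the fences.

Run:
```python
from h import *
T=cam("top");S=cam("scene"); sl=.314
f=lambda u,x0:(u+.5)/4-.5+x0
P={k:(f(a,175),f(b,115)) for k,(a,b) in dict(FL=(158,485),FR=(330,440),BL=(38,62),BR=(220,18)).items()}
# iterate yaw: cheeks' top plane 12 mm above rollers; front stop top 22 mm
yaw=.25; o=np.array([.3,.25])
FL=onz(T,P["FL"],.080);FR=onz(T,P["FR"],.080); print("stop top ends",FL,FR,"width",np.linalg.norm(FL-FR),"yaw",np.arctan2(*(-(FL-FR)[:1]),(FL-FR)[1]))
zb=.06+.335*np.tan(sl)+.012
BL=onz(T,P["BL"],zb);BR=onz(T,P["BR"],zb); print("back",BL,BR,"width",np.linalg.norm(BL-BR),"len",np.linalg.norm(((BL+BR)-(FL+FR))[:2]/2),"yaw axis",np.arctan2(*((BL+BR)-(FL+FR))[1::-1]))
g=[((229.4,217.3),(404.6,177.6)),((221.5,188.4),(416,194.7)),((212.8,158.2),(428.5,212.6))]
for i,(a,b) in enumerate(g):
    print("grip",i,"top@z",onz(T,a,.147+.0278*i).round(4),"tri",tri(T,a,S,b))
# fences, sub-pixel in upsampled crop
k=8
fr=cv2.resize(T["frame"],None,fx=k,fy=k,interpolation=cv2.INTER_CUBIC)
hsv=cv2.cvtColor(fr,cv2.COLOR_BGR2HSV); m=cv2.inRange(hsv,(100,100,30),(125,255,255))
u=lambda v:(v+.5)/k-.5
def fit(pts): 
    vx,vy,x,y=cv2.fitLine(np.float32(pts),cv2.DIST_HUBER,0,.01,.01).ravel(); return np.array([x,y]),np.array([vx,vy])
top,bot,lef,rig=[],[],[],[]
for c in range(345*k,412*k,4):
    r=np.flatnonzero(m[180*k:200*k,c])+180*k
    if len(r): top.append((u(c),u(r[0]-.5)));bot.append((u(c),u(r[-1]+.5)))
for r in range(197*k,232*k,4):
    c=np.flatnonzero(m[r,410*k:432*k])+410*k
    if len(c): lef.append((u(c[0]-.5),u(r)));rig.append((u(c[-1]+.5),u(r)))
L={n:fit(p) for n,p in dict(top=top,bot=bot,lef=lef,rig=rig).items()}
def inter(a,b):
    t=np.linalg.solve(np.c_[a[1],-b[1]],b[0]-a[0]); return a[0]+a[1]*t[0]
ci=inter(L["bot"],L["lef"]);co=inter(L["top"],L["rig"])
print("inner px",ci,"outer px",co)
for n,z in (("top",.036),("bot",.010),("lef",.010),("rig",.036)):
    p,d=L[n];a=onz(T,p,z);b=onz(T,p+20*d,z);w=b-a;print(n,a.round(4),np.degrees(np.arctan2(w[1],w[0])))
print("corner in",onz(T,ci,.01),"outer corner",onz(T,co,.036))
```

```text
stop top ends [0.43757808 0.28327116 0.08      ] [0.47506451 0.14923126 0.08      ] width 0.13918306770878777 yaw 0.27269909305777884
back [0.74927816 0.3663781  0.18078911] [0.78675414 0.23058002 0.18078911] width 0.14087429065374954 len 0.3223586500733416 yaw axis 0.2579323751574966
grip 0 top@z [0.4891 0.2234 0.147 ] tri (array([0.4916393 , 0.22891747, 0.12666027]), np.float64(0.0019760033059551783))
grip 1 top@z [0.5721 0.2451 0.1748] tri (array([0.57626605, 0.25158223, 0.1536436 ]), np.float64(0.0024833895297506144))
grip 2 top@z [0.6568 0.2687 0.2026] tri (array([0.66103659, 0.27342927, 0.18736543]), np.float64(0.0010700758425141739))
inner px [420.0212 191.2199] outer px [424.9331  187.50742]
top [ 0.6153 -0.2667  0.036 ] -91.17617837430102
bot [ 0.6083 -0.2144  0.01  ] -91.17256903854849
lef [ 0.5532 -0.3907  0.01  ] 178.62811894779074
rig [ 0.521  -0.4001  0.036 ] 178.7928553707235
corner in [ 0.60461828 -0.39196867  0.01      ] outer corner [ 0.61248922 -0.40199874  0.036     ]
```

```bash
cat >> h.py <<'E'
from scipy.spatial.transform import Rotation as Ro
SL=.314; RY=.262; BY=np.radians(-1.2)
def lane_R(s=1):
    xr=np.array([np.cos(RY),np.sin(RY),0]); k=np.array([0,0,1.])
    z=np.sin(SL)*xr-np.cos(SL)*k; y=s*(np.cos(SL)*xr+np.sin(SL)*k); return Ro.from_matrix(np.c_[np.cross(y,z),y,z])
def board_R(s=1):
    y=s*np.array([np.cos(BY),np.sin(BY),0]); z=np.array([0,0,-1.]); return Ro.from_matrix(np.c_[np.cross(y,z),y,z])
def go(st,X,R):
    R0=Ro.from_rotvec(st["tcp_rot"]); return (100*(np.array(X)-st["tool_pos"])).round(2), np.degrees((R*R0.inv()).as_rotvec()).round(1)
E
python3 - <<'E'
from h import *
from workcell import bot
T=cam("top");S=cam("scene")
for X in ((.489,.2234,.147),(.5721,.2451,.1748)): print(proj(S,X))
st=bot.read_state(); print(Ro.from_rotvec(st["tcp_rot"]).as_matrix().round(3))
n=-lane_R().as_matrix()[:,2]; X=np.array([.502,.2277,.1142])
for s in (1,-1): print(s,go(st,X+.09*n,lane_R(s)),go(st,X,lane_R(s)), "lane->board", np.degrees((board_R(s)*lane_R(s).inv()).as_rotvec()))
print("n",n, board_R(1).as_matrix())
# board outline (grey) in top view
hsv=cv2.cvtColor(T["frame"],cv2.COLOR_BGR2HSV)
m=cv2.inRange(hsv,(0,0,60),(180,60,170)); m[:, :335]=0;m[:,430:]=0;m[:180]=0;m[245:]=0
k=max(cv2.findContours(m,cv2.RETR_EXTERNAL,cv2.CHAIN_APPROX_NONE)[0],key=cv2.contourArea)
q=cv2.approxPolyDP(k,3,True)[:,0]; print([(p.tolist(),onz(T,p,.01).round(3).tolist()) for p in q])
E
```

```text
[403.51832289 173.45644666]
[414.59559966 190.00702918]
[[-0.928  0.372 -0.001]
 [ 0.372  0.928 -0.002]
 [ 0.    -0.002 -1.   ]]
1 (array([ 22.45, -40.55,  -3.03]), array([ 12.5, -14. , -52.7])) (array([ 25.14, -39.83, -11.59]), array([ 12.5, -14. , -52.7])) lane->board [ -2.17034302  17.91967726 -16.07772102]
-1 (array([ 22.45, -40.55,  -3.03]), array([-16.5, -14.7, 125.6])) (array([ 25.14, -39.83, -11.59]), array([-16.5, -14.7, 125.6])) lane->board [ -2.17034302  17.91967726 -16.07772102]
n [-0.29832514 -0.08000013  0.95110572] [[ 0.02094242  0.99978068  0.        ]
 [ 0.99978068 -0.02094242  0.        ]
 [ 0.          0.         -1.        ]]
[([339, 186], [0.619, -0.114, 0.01]), ([338, 235], [0.451, -0.112, 0.01]), ([420, 237], [0.448, -0.387, 0.01]), ([419, 192], [0.602, -0.388, 0.01]), ([341, 190], [0.605, -0.121, 0.01])]
```

Emit:
drive_tool(
  deltas=[
    {"hand": 0.7, "offset": [3, -5.5, 1.5], "angular": [2, -2, -7.5]},
    {"hand": 0.7, "offset": [6, -11, 3], "angular": [4, -4, -15]},
    {"hand": 0.7, "offset": [9, -17, 4], "angular": [6, -6, -23]},
    {"hand": 0.7, "offset": [12, -23, 4], "angular": [8, -8, -31]},
    {"hand": 0.7, "offset": [15, -29, 4], "angular": [10, -10, -38]},
    {"hand": 0.7, "offset": [18.5, -35, 3], "angular": [11.5, -12.5, -46]},
    {"hand": 0.7, "offset": [21.5, -40.8, 0], "angular": [12.5, -14, -52.7]},
    {"hand": 0.7, "offset": [21.5, -40.8, 0], "angular": [12.5, -14, -52.7]},
  ],
)

```text
time: 1.1
tool_pos: [0.4652, 0.216, 0.2295]
tcp_rot: [1.784, 2.321, 0.368]
wrist_force: [0.3, -0.6, 0.3]
width: 0.7
```

Run:
```python
from h import *
from workcell import bot
c=bot.read_camera("wrist"); np.savez("wrist0.npz",**c); f=c["frame"].copy()
X=np.array([.502,.2277,.1142]); R=lane_R().as_matrix(); n=-R[:,2]; G=X+.035*n
for s in (-.007,.007):
  for t in (-.032,.032): cv2.circle(f,tuple(int(v) for v in proj(c,G+s*R[:,1]+t*R[:,0])),3,(255,0,255),1)
cv2.imwrite("pics/w1.png",f); print(go(bot.read_state(),X,lane_R()))
```

```text
(array([  3.63,   1.41, -11.37]), array([ 0.2, -0.1,  0.1]))
```

View pics/w1.png

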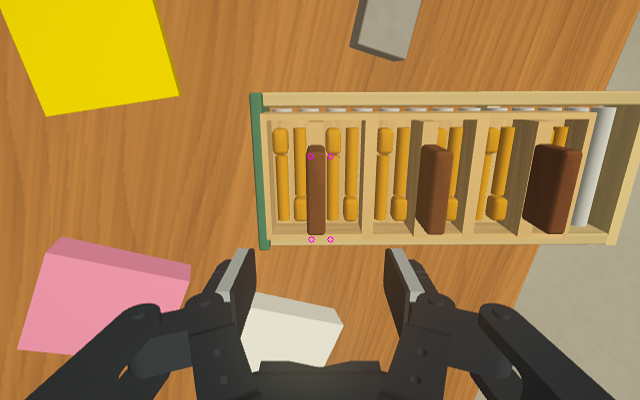

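The wrist view shows the front grip's top face at about (307–326, 147–234). My predicted box was (310–330, 157–240), so the true centre is a few mm towards +y and down-lane. I'll refine it using the mask.

Run:
```python
from h import *
from workcell import bot
c=cam("wrist");T=cam("top")
print(tri(c,(316.3,191),T,(229.4,217.3)))
R=lane_R().as_matrix(); n=-R[:,2]
# ray of the wrist view onto the plane of the grip tops (through expected z .147 at the front)
G=np.array([.502,.2277,.1142])+.035*n
o,d=ray(c,(316.3,191)); P=o+d*(n@(G-o))/(n@d); print("G",G,"seen",P, "du,dx",(P-G)@R[:,1],(P-G)@R[:,0])
o,d=ray(c,(261,172)); 
for h in (.022,): 
    Q=o+d*(n@(G-.055*n-o))/(n@d); print("stop top centre in lane axes from grip (expect ~ -45-t/2)",(Q-P)@R[:,1])
    for p in ((258,93),(265,248)): 
        o,d=ray(c,p); Q=o+d*(n@(G-.055*n-o))/(n@d); print("stop ends lateral",(Q-P)@R[:,0],Q)
X=P-.035*n+.001*R[:,1]; st=bot.read_state(); print(X,go(st,X,lane_R()),go(st,X+.04*n,lane_R()))
```

```text
(array([0.49152906, 0.22700095, 0.13263698]), np.float64(0.00150880450423614))
G [0.49155862 0.2249     0.1474887 ] seen [0.48689868 0.23037725 0.14648776] du,dx -0.003240689501491954 0.006497325737061587
stop top centre in lane axes from grip (expect ~ -45-t/2) -0.04907997113481559
stop ends lateral 0.06755701245054883 [0.4418087  0.28822966 0.07938347]
stop ends lateral -0.07249587972464373 [0.47675681 0.15260027 0.07893718]
[0.4982587  0.23342361 0.11350793] (array([  3.26,   1.98, -11.44]), array([ 0.2, -0.1,  0.1])) (array([ 2.07,  1.66, -7.64]), array([ 0.2, -0.1,  0.1]))
```

Emit:
drive_tool(
  deltas=[
    {"hand": 0.7, "offset": [1.1, 0.8, -3.8], "angular": [0, 0, 0]},
    {"hand": 0.7, "offset": [2.2, 1.55, -7.6], "angular": [0, 0, 0]},
    {"hand": 0.7, "offset": [2.8, 1.7, -9.5], "angular": [0, 0, 0]},
    {"hand": 0.7, "offset": [3.4, 1.85, -11.4], "angular": [0, 0, 0]},
    {"hand": 0.7, "offset": [3.4, 1.85, -11.4], "angular": [0, 0, 0]},
  ],
  force=40,
)

```text
time: 1.78
tool_pos: [0.4983, 0.2367, 0.1149]
tcp_rot: [1.783, 2.325, 0.365]
wrist_force: [-0.6, 0.5, -0.3]
width: 0.702
```

Emit:
drive_tool(
  deltas=[
    {"hand": 0, "offset": [0, 0, 0], "angular": [0, 0, 0]},
    {"hand": 0, "offset": [0, 0, 0], "angular": [0, 0, 0]},
    {"hand": 0, "offset": [0, 0, 0], "angular": [0, 0, 0]},
    {"hand": 0, "offset": [0, 0, 0], "angular": [0, 0, 0]},
    {"hand": 0, "offset": [0, 0, 0], "angular": [0, 0, 0]},
    {"hand": 0, "offset": [0, 0, 0], "angular": [0, 0, 0]},
  ],
  force=40,
)

```text
time: 2.52
tool_pos: [0.4991, 0.237, 0.1178]
tcp_rot: [1.782, 2.323, 0.37]
wrist_force: [-5.8, -0.9, 4.7]
width: 0.155
```

The grip is seated, at a width of about 13 mm. Next I lift square to the slope by 3 cm, then go quickly up and forward so the next tote can roll under.

Emit:
drive_tool(
  deltas=[
    {"hand": 0, "offset": [-0.3, -0.08, 0.95], "angular": [0, 0, 0]},
    {"hand": 0, "offset": [-0.6, -0.16, 1.9], "angular": [0, 0, 0]},
    {"hand": 0, "offset": [-0.9, -0.24, 2.85], "angular": [0, 0, 0]},
    {"hand": 0, "offset": [-1.0, -0.27, 3.1], "angular": [0, 0, 0]},
    {"hand": 0, "offset": [-5.0, -1.4, 7.2], "angular": [0, 0, 0]},
    {"hand": 0, "offset": [-7.5, -2.0, 12], "angular": [0, 0, 0]},
    {"hand": 0, "offset": [-7.5, -2.0, 13], "angular": [0, 0, 0]},
  ],
  force=60,
)

```text
time: 3.4
tool_pos: [0.4275, 0.2187, 0.2539]
tcp_rot: [1.776, 2.317, 0.387]
wrist_force: [0.5, 1.2, -2.5]
width: 0.152
```

Run:
```python
from h import *
from workcell import bot
fs=[bot.read_camera(n)["frame"] for n in ("top","scene")]
a=cv2.resize(fs[0][100:300,170:330],None,fx=2.5,fy=2.5); b=cv2.resize(fs[1][120:280,320:480],None,fx=2.5,fy=2.5)
b=cv2.copyMakeBorder(b,0,a.shape[0]-b.shape[0],0,0,0); cv2.imwrite("pics/lift.png",np.hstack([a,b]))
st=bot.read_state(); print(st); print(go(st,st["tool_pos"],board_R()))
```

```text
{'time': 3.5, 'q': array([ 0.46536659, -0.34701062,  2.18856188, -0.07447514,  0.98311096,
        0.23447834]), 'joint_vel': array([-0.00662539,  0.04292385,  0.04725847,  0.00051467,  0.00138571,
        0.00293568]), 'joint_torque': array([ 1.33017213e-01, -2.19788504e+01, -4.08364356e+01, -3.86170764e-01,
       -1.78292189e+00, -1.29428992e-02]), 'tool_pos': array([0.42712976, 0.21825382, 0.25088682]), 'tcp_rot': array([1.7783062 , 2.31870445, 0.38105255]), 'wrist_force': array([ 0.31268575, -0.10500196, -3.1628182 ]), 'torque': array([-0.14805576,  0.2888006 ,  0.06356079]), 'width': 0.15450395044617898}
(array([0., 0., 0.]), array([ -2.4,  18.5, -16.1]))
```

View pics/lift.png

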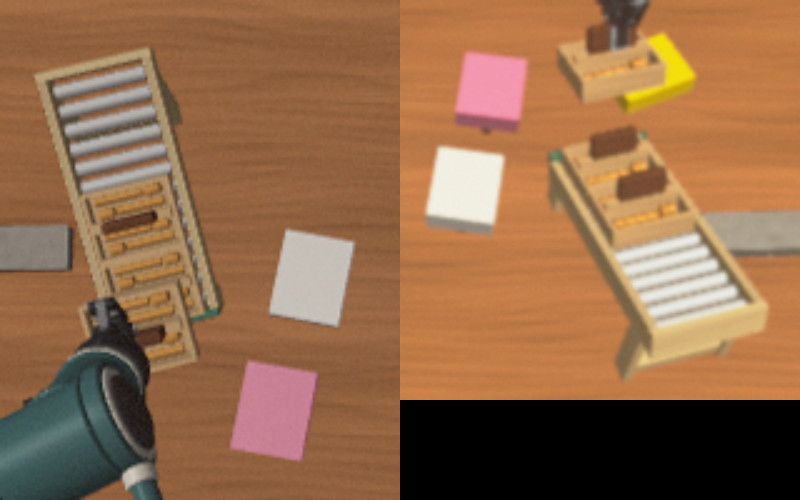

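Tote A hangs level with the slope at crop (145,335), while B has rolled to the green stop and C is behind it. The grasp is off-centre, about 10 mm toward +y on the grip. I'll carry it to the board.

Emit:
drive_tool(
  deltas=[
    {"hand": 0, "offset": [0.8, -3, 0.5], "angular": [-0.2, 1.5, -1.3]},
    {"hand": 0, "offset": [2, -8, 0.5], "angular": [-0.5, 4, -3.5]},
    {"hand": 0, "offset": [3.2, -14, 0.5], "angular": [-0.8, 6.5, -5.7]},
    {"hand": 0, "offset": [4.5, -20, 0.5], "angular": [-1.2, 9.3, -8]},
    {"hand": 0, "offset": [6, -26, 0.5], "angular": [-1.6, 12, -10.5]},
    {"hand": 0, "offset": [7.5, -32, 0], "angular": [-1.9, 14.5, -12.6]},
    {"hand": 0, "offset": [9, -38, -2], "angular": [-2.2, 17, -14.8]},
    {"hand": 0, "offset": [10, -43, -4], "angular": [-2.4, 18.5, -16.1]},
  ],
)

```text
time: 4.5
tool_pos: [0.5259, -0.2159, 0.2046]
tcp_rot: [-2.243, -2.192, 0.013]
wrist_force: [0.6, 0.5, -2.9]
width: 0.157
```

Emit:
drive_tool(
  deltas=[
    {"hand": 0, "offset": [1, -4, -2], "angular": [0, 0, 0]},
    {"hand": 0, "offset": [1.3, -7, -5], "angular": [0, 0, 0]},
    {"hand": 0, "offset": [1.3, -8.4, -8.5], "angular": [0, 0, 0]},
    {"hand": 0, "offset": [1.3, -8.7, -12], "angular": [0, 0, 0]},
    {"hand": 0, "offset": [1.3, -8.7, -12.5], "angular": [0, 0, 0]},
    {"hand": 0, "offset": [1.3, -8.7, -12.5], "angular": [0, 0, 0]},
  ],
)

```text
time: 5.25
tool_pos: [0.5377, -0.2998, 0.0812]
tcp_rot: [-2.24, -2.194, 0.012]
wrist_force: [0.7, 0.5, -1.9]
width: 0.158
```

Run:
```python
from h import *
from workcell import bot
fs=[bot.read_camera(n)["frame"] for n in ("top","scene","wrist")]
a=cv2.resize(fs[0][150:260,320:450],(400,338)); b=cv2.resize(fs[1][140:250,200:330],(400,338)); w=fs[2][::2,::2]
b=np.hstack([a,b]); w=cv2.copyMakeBorder(w,0,0,0,480,0); cv2.imwrite("pics/pre.png",np.vstack([b,w]))
st=bot.read_state(); print({k:np.round(v,4) for k,v in st.items() if k not in("joint_vel","joint_torque")}); print(go(st,[.540,-.299,.056],board_R()))
```

```text
{'time': np.float64(5.4), 'q': array([-0.5453,  0.287 ,  1.863 , -0.007 ,  0.9945, -0.5209]), 'tool_pos': array([ 0.5394, -0.3005,  0.0841]), 'tcp_rot': array([-2.2432, -2.1975,  0.01  ]), 'wrist_force': array([ 0.6796,  0.5969, -2.0611]), 'torque': array([ 0.0068, -0.027 ,  0.0256]), 'width': np.float64(0.1562)}
(array([ 0.06,  0.15, -2.81]), array([ 0.2, -0.3, -0. ]))
```

View pics/pre.png

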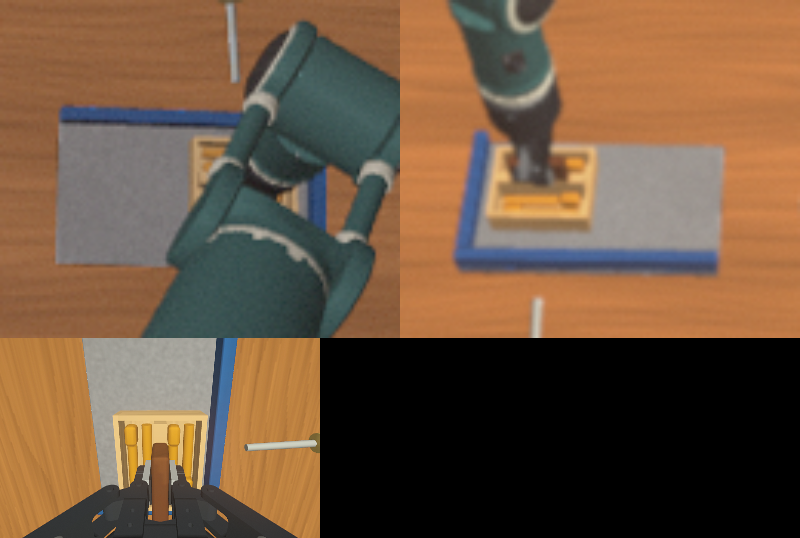

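Emit:
drive_tool(
  deltas=[
    {"hand": 0, "offset": [0, 0.4, -1.2], "angular": [0, 0, 0]},
    {"hand": 0, "offset": [0, 0.5, -2.0], "angular": [0, 0, 0]},
    {"hand": 0, "offset": [0, 0.5, -2.4], "angular": [0, 0, 0]},
    {"hand": 0, "offset": [0, 0.5, -2.4], "angular": [0, 0, 0]},
  ],
)

```text
time: 5.9
tool_pos: [0.5374, -0.2945, 0.0576]
tcp_rot: [-2.24, -2.194, 0.012]
wrist_force: [-1.0, 0.9, -2.9]
width: 0.153
```

Emit:
drive_tool(
  deltas=[
    {"hand": 0, "offset": [0, 0, -0.2], "angular": [0, 0, 0]},
    {"hand": 0, "offset": [0, 0, -0.2], "angular": [0, 0, 0]},
  ],
)

```text
time: 6.15
tool_pos: [0.5379, -0.295, 0.0564]
tcp_rot: [-2.241, -2.195, 0.011]
wrist_force: [0.2, -0.2, -2.3]
width: 0.155
```

Emit:
drive_tool(
  deltas=[
    {"hand": 0, "offset": [0, 0, -0.2], "angular": [0, 0, 0]},
    {"hand": 0, "offset": [0, 0, -0.2], "angular": [0, 0, 0]},
  ],
)

```text
time: 6.4
tool_pos: [0.5382, -0.2952, 0.055]
tcp_rot: [-2.242, -2.195, 0.011]
wrist_force: [-1.7, 0.2, 1.2]
width: 0.156
```

Emit:
drive_tool(
  deltas=[
    {"hand": 0, "offset": [0, 0, -0.1], "angular": [0, 0, 0]},
    {"hand": 0, "offset": [0, 0, -0.1], "angular": [0, 0, 0]},
  ],
)

```text
time: 6.65
tool_pos: [0.5382, -0.2953, 0.055]
tcp_rot: [-2.242, -2.195, 0.011]
wrist_force: [-4.2, 0.1, 8.2]
width: 0.154
```

Contact with the board is at TCP z 0.055 (fz +8). I back off slightly and slide toward the long fence.

Emit:
drive_tool(
  deltas=[
    {"hand": 0, "offset": [0.3, 0, 0.06], "angular": [0, 0, 0]},
    {"hand": 0, "offset": [0.6, -0.01, 0.06], "angular": [0, 0, 0]},
    {"hand": 0, "offset": [0.9, -0.02, 0.06], "angular": [0, 0, 0]},
    {"hand": 0, "offset": [1.2, -0.02, 0.06], "angular": [0, 0, 0]},
    {"hand": 0, "offset": [1.2, -0.02, 0.06], "angular": [0, 0, 0]},
  ],
)

```text
time: 7.28
tool_pos: [0.5499, -0.2956, 0.055]
tcp_rot: [-2.241, -2.195, 0.012]
wrist_force: [-4.9, -0.0, 7.2]
width: 0.152
```

Emit:
drive_tool(
  deltas=[
    {"hand": 0, "offset": [0.2, 0, 0], "angular": [0, 0, 0]},
    {"hand": 0, "offset": [0.2, 0, 0], "angular": [0, 0, 0]},
  ],
)

```text
time: 7.52
tool_pos: [0.5517, -0.2956, 0.0551]
tcp_rot: [-2.241, -2.195, 0.013]
wrist_force: [-4.8, 0.4, 6.6]
width: 0.153
```

Emit:
drive_tool(
  deltas=[
    {"hand": 0, "offset": [0.2, 0, 0], "angular": [0, 0, 0]},
    {"hand": 0, "offset": [0.2, 0, 0], "angular": [0, 0, 0]},
  ],
)

```text
time: 7.78
tool_pos: [0.5536, -0.2956, 0.055]
tcp_rot: [-2.241, -2.195, 0.013]
wrist_force: [-5.7, 0.2, 6.9]
width: 0.154
```

Emit:
drive_tool(
  deltas=[
    {"hand": 0, "offset": [0.15, 0, 0.06], "angular": [0, 0, 0]},
    {"hand": 0, "offset": [0.15, 0, 0.06], "angular": [0, 0, 0]},
  ],
)

```text
time: 8.02
tool_pos: [0.5555, -0.2954, 0.055]
tcp_rot: [-2.242, -2.195, 0.012]
wrist_force: [-3.7, -1.6, 5.2]
width: 0.154
```

Emit:
drive_tool(
  deltas=[
    {"hand": 0, "offset": [0.15, 0, 0], "angular": [0, 0, 0]},
    {"hand": 0, "offset": [0.15, 0, 0], "angular": [0, 0, 0]},
  ],
)

```text
time: 8.28
tool_pos: [0.5567, -0.2953, 0.055]
tcp_rot: [-2.241, -2.195, 0.012]
wrist_force: [-5.5, 0.3, 6.3]
width: 0.154
```

Emit:
drive_tool(
  deltas=[
    {"hand": 0, "offset": [0.15, 0, 0], "angular": [0, 0, 0]},
    {"hand": 0, "offset": [0.15, 0, 0], "angular": [0, 0, 0]},
  ],
)

```text
time: 8.52
tool_pos: [0.5581, -0.2953, 0.0551]
tcp_rot: [-2.241, -2.195, 0.012]
wrist_force: [-5.6, -0.5, 7.3]
width: 0.152
```

Emit:
drive_tool(
  deltas=[
    {"hand": 0, "offset": [0.1, 0, 0.05], "angular": [0, 0, 0]},
    {"hand": 0, "offset": [0.1, 0, 0.05], "angular": [0, 0, 0]},
  ],
)

```text
time: 8.78
tool_pos: [0.5584, -0.2953, 0.0551]
tcp_rot: [-2.24, -2.194, 0.014]
wrist_force: [-6.5, -0.6, 5.8]
width: 0.151
```

Emit:
drive_tool(
  deltas=[
    {"hand": 0, "offset": [0.1, 0, 0], "angular": [0, 0, 0]},
    {"hand": 0, "offset": [0.1, 0, 0], "angular": [0, 0, 0]},
  ],
)

```text
time: 9.02
tool_pos: [0.5585, -0.2953, 0.0552]
tcp_rot: [-2.238, -2.193, 0.016]
wrist_force: [-8.8, -1.1, 7.5]
width: 0.156
```

Emit:
drive_tool(
  deltas=[
    {"hand": 0, "offset": [0.1, 0, 0], "angular": [0, 0, 0]},
    {"hand": 0, "offset": [0.1, 0, 0], "angular": [0, 0, 0]},
  ],
)

```text
time: 9.28
tool_pos: [0.5585, -0.2953, 0.0552]
tcp_rot: [-2.237, -2.192, 0.018]
wrist_force: [-12.1, -2.3, 11.2]
width: 0.154
```

Emit:
drive_tool(
  deltas=[
    {"hand": 0, "offset": [-0.1, 0, 0.1], "angular": [0, 0, 0]},
    {"hand": 0, "offset": [-0.1, -0.3, 0.1], "angular": [0, 0, 0]},
    {"hand": 0, "offset": [-0.11, -0.6, 0.1], "angular": [0, 0, 0]},
    {"hand": 0, "offset": [-0.12, -0.9, 0.1], "angular": [0, 0, 0]},
    {"hand": 0, "offset": [-0.12, -1.2, 0.1], "angular": [0, 0, 0]},
    {"hand": 0, "offset": [-0.12, -1.2, 0.1], "angular": [0, 0, 0]},
  ],
)

```text
time: 10.02
tool_pos: [0.5583, -0.3035, 0.0554]
tcp_rot: [-2.236, -2.189, 0.01]
wrist_force: [-6.6, 9.6, 8.7]
width: 0.159
```

Emit:
drive_tool(
  deltas=[
    {"hand": 0, "offset": [0, -0.2, 0], "angular": [0, 0, 0]},
    {"hand": 0, "offset": [0, -0.4, 0], "angular": [0, 0, 0]},
    {"hand": 0, "offset": [0, -0.4, 0], "angular": [0, 0, 0]},
  ],
)

```text
time: 10.4
tool_pos: [0.5583, -0.3071, 0.0554]
tcp_rot: [-2.235, -2.189, 0.01]
wrist_force: [-7.6, 10.8, 9.0]
width: 0.155
```

Emit:
drive_tool(
  deltas=[
    {"hand": 0, "offset": [-0.1, 0, 0.15], "angular": [0, 0, 0]},
    {"hand": 0, "offset": [-0.1, -0.2, 0.15], "angular": [0, 0, 0]},
    {"hand": 0, "offset": [-0.1, -0.4, 0.15], "angular": [0, 0, 0]},
    {"hand": 0, "offset": [-0.1, -0.4, 0.15], "angular": [0, 0, 0]},
  ],
)

```text
time: 10.9
tool_pos: [0.5582, -0.315, 0.0565]
tcp_rot: [-2.24, -2.193, 0.013]
wrist_force: [-3.7, 1.3, -3.9]
width: 0.154
```

Run:
```python
from h import *
from workcell import bot
fs=[bot.read_camera(n)["frame"] for n in ("scene","wrist")]
b=cv2.resize(fs[0][150:250,200:320],(420,350),interpolation=cv2.INTER_CUBIC); w=cv2.resize(fs[1][80:,160:480],(350,350)); cv2.imwrite("pics/slide.png",np.hstack([b,w]))
st=bot.read_state(); print({k:np.round(v,4) for k,v in st.items() if k not in("joint_vel","joint_torque")})
```

```text
{'time': np.float64(11.0), 'q': array([-0.5491,  0.3611,  1.8218, -0.0077,  0.9671, -0.5238]), 'tool_pos': array([ 0.5582, -0.315 ,  0.0566]), 'tcp_rot': array([-2.2398, -2.1933,  0.0129]), 'wrist_force': array([-4.2426,  0.7164, -5.2606]), 'torque': array([0.1531, 0.7944, 0.0726]), 'width': np.float64(0.1505)}
```

View pics/slide.png

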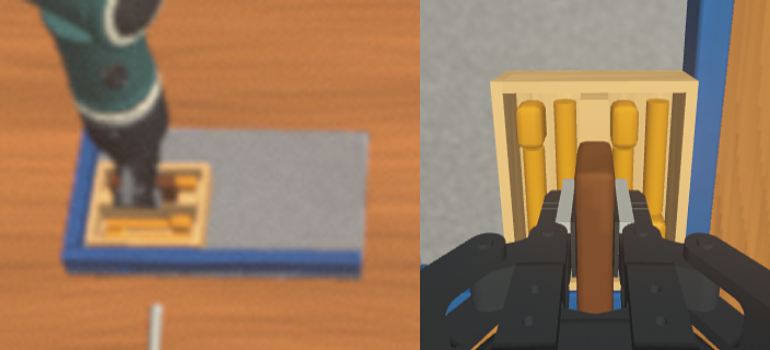

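The tote lies along the long fence with the short fence close on its left. fz is negative, so it is slightly unloaded; I lower it a little and keep going sideways.

Emit:
drive_tool(
  deltas=[
    {"hand": 0, "offset": [0, -0.2, -0.08], "angular": [0, 0, 0]},
    {"hand": 0, "offset": [0, -0.2, -0.08], "angular": [0, 0, 0]},
  ],
)

```text
time: 11.25
tool_pos: [0.5582, -0.3166, 0.0562]
tcp_rot: [-2.24, -2.193, 0.012]
wrist_force: [-5.3, 2.2, -3.4]
width: 0.153
```

Emit:
drive_tool(
  deltas=[
    {"hand": 0, "offset": [0, -0.2, 0], "angular": [0, 0, 0]},
    {"hand": 0, "offset": [0, -0.2, 0], "angular": [0, 0, 0]},
  ],
)

```text
time: 11.5
tool_pos: [0.5581, -0.3185, 0.0562]
tcp_rot: [-2.239, -2.193, 0.012]
wrist_force: [-4.6, 1.5, -2.8]
width: 0.155
```

Emit:
drive_tool(
  deltas=[
    {"hand": 0, "offset": [0, -0.2, 0], "angular": [0, 0, 0]},
    {"hand": 0, "offset": [0, -0.2, 0], "angular": [0, 0, 0]},
  ],
)

```text
time: 11.75
tool_pos: [0.5581, -0.3205, 0.0561]
tcp_rot: [-2.239, -2.193, 0.012]
wrist_force: [-4.9, 3.5, -3.3]
width: 0.15
```

Emit:
drive_tool(
  deltas=[
    {"hand": 0, "offset": [0, -0.1, -0.06], "angular": [0, 0, 0]},
    {"hand": 0, "offset": [0, -0.1, -0.06], "angular": [0, 0, 0]},
  ],
)

```text
time: 12.0
tool_pos: [0.5581, -0.3214, 0.0557]
tcp_rot: [-2.239, -2.193, 0.012]
wrist_force: [-5.1, 3.6, -2.2]
width: 0.156
```

Emit:
drive_tool(
  deltas=[
    {"hand": 0, "offset": [0, -0.1, -0.05], "angular": [0, 0, 0]},
    {"hand": 0, "offset": [0, -0.1, -0.05], "angular": [0, 0, 0]},
  ],
)

```text
time: 12.25
tool_pos: [0.558, -0.3222, 0.0553]
tcp_rot: [-2.239, -2.192, 0.012]
wrist_force: [-5.0, 4.6, -0.9]
width: 0.152
```

Emit:
drive_tool(
  deltas=[
    {"hand": 0, "offset": [0, -0.1, 0], "angular": [0, 0, 0]},
    {"hand": 0, "offset": [0, -0.1, 0], "angular": [0, 0, 0]},
  ],
)

```text
time: 12.5
tool_pos: [0.558, -0.3227, 0.0554]
tcp_rot: [-2.239, -2.192, 0.011]
wrist_force: [-6.0, 4.6, 0.4]
width: 0.15
```

Emit:
drive_tool(
  deltas=[
    {"hand": 0, "offset": [0, -0.15, 0], "angular": [0, 0, 0]},
    {"hand": 0, "offset": [0, -0.15, 0], "angular": [0, 0, 0]},
  ],
)

```text
time: 12.75
tool_pos: [0.558, -0.3242, 0.0554]
tcp_rot: [-2.239, -2.192, 0.011]
wrist_force: [-5.7, 5.8, 0.6]
width: 0.152
```

Emit:
drive_tool(
  deltas=[
    {"hand": 0, "offset": [0, -0.15, 0], "angular": [0, 0, 0]},
    {"hand": 0, "offset": [0, -0.15, 0], "angular": [0, 0, 0]},
  ],
)

```text
time: 13.0
tool_pos: [0.558, -0.3252, 0.0554]
tcp_rot: [-2.238, -2.191, 0.011]
wrist_force: [-6.4, 8.0, 0.6]
width: 0.156
```

Emit:
drive_tool(
  deltas=[
    {"hand": 0, "offset": [0, -0.15, 0], "angular": [0, 0, 0]},
    {"hand": 0, "offset": [0, -0.15, 0], "angular": [0, 0, 0]},
  ],
)

```text
time: 13.25
tool_pos: [0.558, -0.3252, 0.0554]
tcp_rot: [-2.237, -2.19, 0.009]
wrist_force: [-6.3, 12.2, 2.9]
width: 0.155
```

Y has stalled at -0.3252, so it is home. One more small press, then I relax and release.

Emit:
drive_tool(
  deltas=[
    {"hand": 0, "offset": [0, -0.1, 0], "angular": [0, 0, 0]},
    {"hand": 0, "offset": [0, -0.1, 0], "angular": [0, 0, 0]},
    {"hand": 0, "offset": [0, -0.1, 0], "angular": [0, 0, 0]},
  ],
)

```text
time: 13.62
tool_pos: [0.558, -0.3252, 0.0555]
tcp_rot: [-2.236, -2.189, 0.007]
wrist_force: [-5.8, 14.7, 4.1]
width: 0.155
```

Emit:
drive_tool(
  deltas=[
    {"hand": 0, "offset": [-0.1, 0.25, 0.03], "angular": [0, 0, 0]},
    {"hand": 0, "offset": [-0.1, 0.25, 0.03], "angular": [0, 0, 0]},
  ],
)

```text
time: 13.88
tool_pos: [0.5579, -0.3252, 0.0556]
tcp_rot: [-2.24, -2.193, 0.009]
wrist_force: [-2.6, 6.7, -3.4]
width: 0.153
```

Emit:
drive_tool(
  deltas=[
    {"hand": 0.25, "offset": [0, 0, 0], "angular": [0, 0, 0]},
    {"hand": 0.4, "offset": [0, 0, 0], "angular": [0, 0, 0]},
    {"hand": 0.5, "offset": [0, 0, 0], "angular": [0, 0, 0]},
    {"hand": 0.5, "offset": [0, 0, 0], "angular": [0, 0, 0]},
  ],
)

```text
time: 14.38
tool_pos: [0.5587, -0.3276, 0.0564]
tcp_rot: [-2.243, -2.195, 0.011]
wrist_force: [0.1, 0.4, -0.9]
width: 0.504
```

Emit:
drive_tool(
  deltas=[
    {"hand": 0.5, "offset": [0, 0, 2], "angular": [0, 0, 0]},
    {"hand": 0.5, "offset": [0, 0, 5], "angular": [0, 0, 0]},
    {"hand": 0.6, "offset": [0, 0, 10], "angular": [0, 0, 0]},
    {"hand": 0.6, "offset": [-1, 6, 14], "angular": [0, -3, 2]},
    {"hand": 0.6, "offset": [-3, 12, 16], "angular": [0.5, -6, 5]},
    {"hand": 0.6, "offset": [-5, 18, 17], "angular": [1, -9, 8]},
    {"hand": 0.6, "offset": [-6.5, 24, 17], "angular": [1.5, -12, 10]},
    {"hand": 0.6, "offset": [-8, 30, 17], "angular": [2, -15, 13]},
  ],
)

```text
time: 15.38
tool_pos: [0.4814, -0.0387, 0.2282]
tcp_rot: [1.869, 2.305, 0.309]
wrist_force: [1.3, 0.2, 1.0]
width: 0.603
```

Run:
```python
from h import *
from workcell import bot
for n in ("top","scene"): 
    c=bot.read_camera(n); np.savez(n+"0.npz",**c)
T=cam("top");S=cam("scene")
st=bot.read_state(); print({k:np.round(v,4) for k,v in st.items() if k not in("joint_vel","joint_torque")})
for n,c in (("top",T),("scene",S)):
    hsv=cv2.cvtColor(c["frame"],cv2.COLOR_BGR2HSV); m=cv2.inRange(hsv,(0,80,20),(15,255,120))
    for k in cv2.findContours(m,cv2.RETR_EXTERNAL,cv2.CHAIN_APPROX_NONE)[0]:
        A=cv2.contourArea(k); r=cv2.minAreaRect(k)
        if 50<A<160 and 190<r[0][0]<450: print(n,A,np.round(r[0],1),np.round(r[1],1),round(r[2],1))
a=cv2.resize(T["frame"][110:250,180:440],(780,420),interpolation=cv2.INTER_CUBIC); cv2.imwrite("pics/a_done.png",a)
```

```text
{'time': np.float64(15.475), 'q': array([-0.2084, -0.2765,  2.1713,  0.1326,  1.02  , -0.4775]), 'tool_pos': array([ 0.4785, -0.0357,  0.2264]), 'tcp_rot': array([1.8675, 2.3132, 0.3075]), 'wrist_force': array([ 0.2754, -0.9322, -0.2686]), 'torque': array([-0.0873,  0.077 ,  0.0365]), 'width': np.float64(0.5977)}
top 111.0 [229.4 217.2] [ 7.4 21.9] 80.5
top 117.0 [405.  202.5] [24.  7.] 0.0
top 88.5 [221.2 187.8] [ 6.4 22.3] 76.8
scene 74.5 [237.5 204.5] [ 5. 17.] 90.0
scene 86.0 [415.8 193.6] [ 6.8 19.2] 76.0
scene 70.5 [404.5 177.9] [ 7.1 17.6] 84.8
```

View pics/a_done.png

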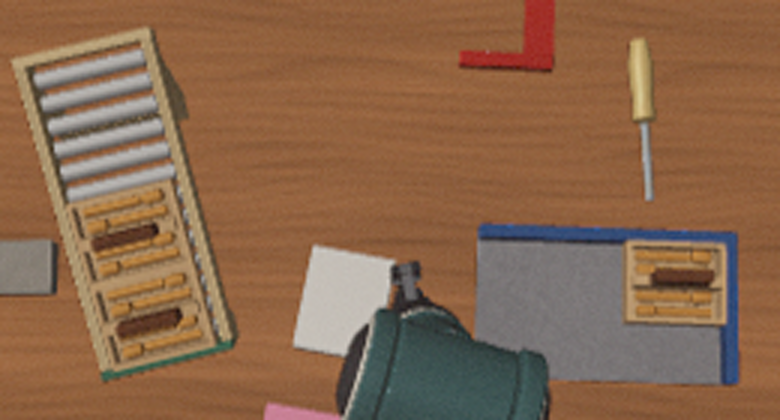

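A sits square in the corner at crop (677,283), and B is at the green stop in exactly the same pixel position A had. Next I compute the approach to B, using A's known corner position to correct the lateral grasp offset.

Run:
```python
from h import *
from workcell import bot
T=cam("top"); print("A grip top",onz(T,(405,202.5),.087)); st=bot.read_state()
X=np.array([.500,.230,.117]); n=-lane_R().as_matrix()[:,2]
print(go(st,X+.12*n,lane_R()), 100*(-.12*n))
```

```text
A grip top [ 0.55199201 -0.32207853  0.087     ]
(array([-1.43, 25.61,  0.47]), array([ 0.2, -3.4,  2.8])) [  3.57990168   0.96000154 -11.41326864]
```

Emit:
drive_tool(
  deltas=[
    {"hand": 0.7, "offset": [-0.3, 5, 1], "angular": [0, -0.7, 0.6]},
    {"hand": 0.7, "offset": [-0.6, 10, 1.5], "angular": [0, -1.4, 1.2]},
    {"hand": 0.7, "offset": [-0.9, 15, 1.5], "angular": [0.1, -2, 1.7]},
    {"hand": 0.7, "offset": [-1.2, 20.5, 1], "angular": [0.2, -2.8, 2.3]},
    {"hand": 0.7, "offset": [-1.4, 25.8, 0.5], "angular": [0.2, -3.4, 2.8]},
    {"hand": 0.7, "offset": [-1.4, 25.8, 0.5], "angular": [0.2, -3.4, 2.8]},
    {"hand": 0.7, "offset": [-1.4, 25.8, 0.5], "angular": [0.2, -3.4, 2.8]},
  ],
)

```text
time: 16.35
tool_pos: [0.4678, 0.2177, 0.2317]
tcp_rot: [1.785, 2.318, 0.365]
wrist_force: [-0.3, 0.1, 0.2]
width: 0.698
```

Run:
```python
from h import *
from workcell import bot
c=bot.read_camera("wrist"); f=c["frame"]; cv2.imwrite("pics/w2.png",f); st=bot.read_state()
R=Ro.from_rotvec(st["tcp_rot"]).as_matrix(); n=-lane_R().as_matrix()[:,2]
hsv=cv2.cvtColor(f,cv2.COLOR_BGR2HSV); m=cv2.inRange(hsv,(0,80,20),(15,255,125))
for k in cv2.findContours(m,cv2.RETR_EXTERNAL,cv2.CHAIN_APPROX_NONE)[0]:
    if 600<cv2.contourArea(k)<6000: print(np.round(cv2.minAreaRect(k)[0],1),cv2.boundingRect(k))
G0=np.array([.4895,.2275,.147]); print("grip pred px",proj(c,G0)); print(st["tool_pos"],go(st,[.500,.232,.117],lane_R()), "tool axis px",proj(c,st["tool_pos"]),proj(c,st["tool_pos"]+R[:,2]*.085))
```

```text
[396.5 292.5] (383, 248, 24, 92)
[426.8 189.1] (411, 145, 33, 89)
grip pred px [314.05348762 196.02753014]
[0.46798944 0.2170154  0.2315575 ] (array([  3.2 ,   1.5 , -11.46]), array([0.1, 0. , 0.3])) tool axis px [319.32963093 259.87574326] [319.26042362 203.53503202]
```

View pics/w2.png

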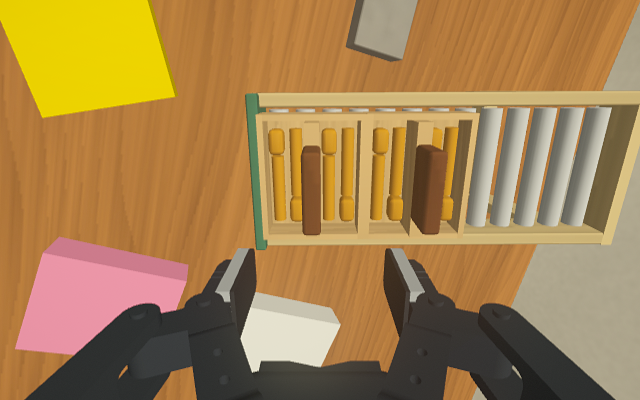

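The wrist view shows B's grip top centred at about (312,191), with the stop at (255,170). The refined target is TCP (0.4995, 0.2335, 0.117).

Emit:
drive_tool(
  deltas=[
    {"hand": 0.7, "offset": [0.9, 0.5, -3.8], "angular": [0, 0, 0.2]},
    {"hand": 0.7, "offset": [2.0, 1.1, -7.6], "angular": [0, 0, 0.3]},
    {"hand": 0.7, "offset": [2.6, 1.3, -9.5], "angular": [0, 0, 0.3]},
    {"hand": 0.7, "offset": [3.15, 1.6, -11.4], "angular": [0, 0, 0.3]},
    {"hand": 0.7, "offset": [3.15, 1.6, -11.4], "angular": [0, 0, 0.3]},
  ],
  force=60,
)

```text
time: 17.02
tool_pos: [0.4987, 0.2315, 0.1153]
tcp_rot: [1.785, 2.322, 0.36]
wrist_force: [0.3, 0.3, 0.2]
width: 0.696
```

Emit:
drive_tool(
  deltas=[
    {"hand": 0, "offset": [0, 0, 0], "angular": [0, 0, 0]},
    {"hand": 0, "offset": [0, 0, 0], "angular": [0, 0, 0]},
    {"hand": 0, "offset": [0, 0, 0], "angular": [0, 0, 0]},
    {"hand": 0, "offset": [0, 0, 0], "angular": [0, 0, 0]},
    {"hand": 0, "offset": [0, 0, 0], "angular": [0, 0, 0]},
    {"hand": 0, "offset": [0, 0, 0], "angular": [0, 0, 0]},
  ],
)

```text
time: 17.77
tool_pos: [0.4989, 0.2336, 0.1178]
tcp_rot: [1.78, 2.323, 0.365]
wrist_force: [-3.6, -4.4, 6.7]
width: 0.157
```

Gripped the same way as A. I repeat the lift, then carry.

Emit:
drive_tool(
  deltas=[
    {"hand": 0, "offset": [-0.3, -0.08, 0.95], "angular": [0, 0, 0]},
    {"hand": 0, "offset": [-0.6, -0.16, 1.9], "angular": [0, 0, 0]},
    {"hand": 0, "offset": [-0.9, -0.24, 2.85], "angular": [0, 0, 0]},
    {"hand": 0, "offset": [-1.0, -0.27, 3.1], "angular": [0, 0, 0]},
    {"hand": 0, "offset": [-5.0, -1.4, 7.2], "angular": [0, 0, 0]},
    {"hand": 0, "offset": [-7.5, -2.0, 12], "angular": [0, 0, 0]},
    {"hand": 0, "offset": [-7.5, -2.0, 13], "angular": [0, 0, 0]},
  ],
  force=60,
)

```text
time: 18.65
tool_pos: [0.4257, 0.2151, 0.2524]
tcp_rot: [1.777, 2.319, 0.379]
wrist_force: [1.3, 0.7, -3.8]
width: 0.152
```

Emit:
drive_tool(
  deltas=[
    {"hand": 0, "offset": [0.8, -3, 0.5], "angular": [-0.2, 1.5, -1.3]},
    {"hand": 0, "offset": [2, -8, 0.5], "angular": [-0.5, 4, -3.5]},
    {"hand": 0, "offset": [3.2, -14, 0.5], "angular": [-0.8, 6.5, -5.7]},
    {"hand": 0, "offset": [4.5, -20, 0.5], "angular": [-1.2, 9.3, -8]},
    {"hand": 0, "offset": [6, -26, 0.5], "angular": [-1.6, 12, -10.5]},
    {"hand": 0, "offset": [7.5, -32, -1], "angular": [-1.9, 14.5, -12.6]},
    {"hand": 0, "offset": [9, -36, -3], "angular": [-2.2, 17, -14.8]},
    {"hand": 0, "offset": [10, -38, -5], "angular": [-2.4, 18.2, -16.1]},
  ],
)

```text
time: 19.65
tool_pos: [0.5258, -0.1695, 0.1955]
tcp_rot: [2.246, 2.195, -0.013]
wrist_force: [-0.9, 0.4, -4.9]
width: 0.157
```

Run:
```python
from h import *
from workcell import bot
fs={n:bot.read_camera(n)["frame"] for n in ("top","scene")}
cv2.imwrite("pics/b_carry.png",np.vstack([cv2.resize(fs["top"][110:250,180:440],(540,291)),cv2.resize(fs["scene"][140:280,200:460],(540,291))]))
st=bot.read_state(); print({k:np.round(v,4) for k,v in st.items() if k not in("joint_vel","joint_torque")}); print(go(st,[.540,-.190,.060],board_R()))
```

```text
{'time': np.float64(19.75), 'q': array([-0.3513,  0.0625,  1.909 , -0.0082,  1.1776, -0.3255]), 'tool_pos': array([ 0.5242, -0.1684,  0.193 ]), 'tcp_rot': array([-2.2438, -2.1938,  0.0159]), 'wrist_force': array([-0.8304,  0.7398, -4.3994]), 'torque': array([ 0.1289,  0.0967, -0.018 ]), 'width': np.float64(0.1542)}
(array([  1.58,  -2.16, -13.3 ]), array([ 0.3, -0.6,  0.1]))
```

View pics/b_carry.png

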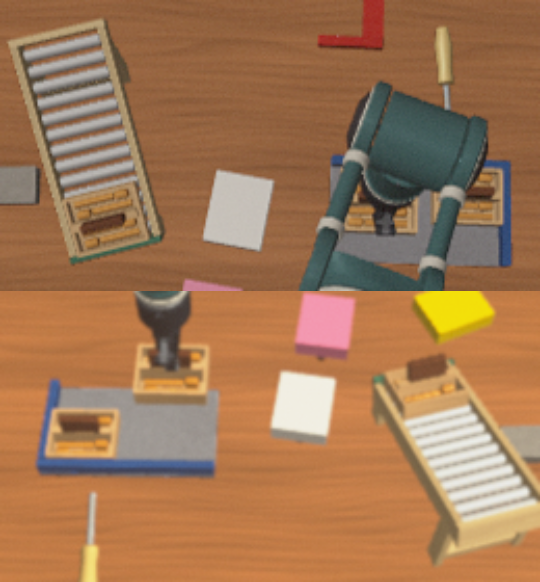

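C has rolled to the front, and B is hanging level over the board. The home TCP y for B should be about -0.218. I lower it at y≈-0.192, x≈0.54.

Emit:
drive_tool(
  deltas=[
    {"hand": 0, "offset": [0.8, -1.2, -4], "angular": [0.1, 0, 0]},
    {"hand": 0, "offset": [1.5, -2.3, -8], "angular": [0.2, -0.2, 0]},
    {"hand": 0, "offset": [1.6, -2.3, -11.5], "angular": [0.2, -0.2, 0]},
    {"hand": 0, "offset": [1.6, -2.3, -13], "angular": [0.2, -0.2, 0]},
    {"hand": 0, "offset": [1.6, -2.3, -13], "angular": [0.2, -0.2, 0]},
  ],
)

```text
time: 20.38
tool_pos: [0.5394, -0.1884, 0.066]
tcp_rot: [-2.241, -2.198, 0.005]
wrist_force: [0.2, 0.3, -4.5]
width: 0.155
```

Emit:
drive_tool(
  deltas=[
    {"hand": 0, "offset": [0, 0, -0.2], "angular": [0, 0, 0]},
    {"hand": 0, "offset": [0, 0, -0.2], "angular": [0, 0, 0]},
  ],
)

```text
time: 20.62
tool_pos: [0.5413, -0.1895, 0.0666]
tcp_rot: [2.242, 2.198, -0.002]
wrist_force: [0.1, -0.6, -3.5]
width: 0.157
```

Emit:
drive_tool(
  deltas=[
    {"hand": 0, "offset": [0, 0, -0.15], "angular": [0, 0, 0]},
    {"hand": 0, "offset": [0, 0, -0.15], "angular": [0, 0, 0]},
  ],
)

```text
time: 20.88
tool_pos: [0.5401, -0.1892, 0.0637]
tcp_rot: [-2.243, -2.199, 0.004]
wrist_force: [-0.1, 0.2, -5.0]
width: 0.155
```

Emit:
drive_tool(
  deltas=[
    {"hand": 0, "offset": [0, 0, -0.4], "angular": [0, 0, 0]},
    {"hand": 0, "offset": [0, 0, -0.6], "angular": [0, 0, 0]},
    {"hand": 0, "offset": [0, 0, -0.6], "angular": [0, 0, 0]},
  ],
)

```text
time: 21.25
tool_pos: [0.5396, -0.189, 0.0568]
tcp_rot: [-2.242, -2.198, 0.005]
wrist_force: [0.3, 0.4, -4.8]
width: 0.155
```

Emit:
drive_tool(
  deltas=[
    {"hand": 0, "offset": [0, 0, -0.15], "angular": [0, 0, 0]},
    {"hand": 0, "offset": [0, 0, -0.15], "angular": [0, 0, 0]},
  ],
)

```text
time: 21.5
tool_pos: [0.5399, -0.1891, 0.0557]
tcp_rot: [-2.243, -2.199, 0.005]
wrist_force: [0.9, 0.3, -4.2]
width: 0.156
```

Emit:
drive_tool(
  deltas=[
    {"hand": 0, "offset": [0, 0, -0.1], "angular": [0, 0, 0]},
    {"hand": 0, "offset": [0, 0, -0.1], "angular": [0, 0, 0]},
  ],
)

```text
time: 21.75
tool_pos: [0.5401, -0.1891, 0.0552]
tcp_rot: [-2.243, -2.199, 0.004]
wrist_force: [-1.0, 1.2, -0.3]
width: 0.157
```

Light contact at z 0.055. I slide back to the long fence, expecting contact at x≈0.560.

Emit:
drive_tool(
  deltas=[
    {"hand": 0, "offset": [0.3, 0, 0], "angular": [0, 0, 0]},
    {"hand": 0, "offset": [0.6, -0.01, 0], "angular": [0, 0, 0]},
    {"hand": 0, "offset": [0.9, -0.02, 0], "angular": [0, 0, 0]},
    {"hand": 0, "offset": [1.2, -0.02, 0], "angular": [0, 0, 0]},
    {"hand": 0, "offset": [1.5, -0.03, 0], "angular": [0, 0, 0]},
    {"hand": 0, "offset": [1.7, -0.03, 0], "angular": [0, 0, 0]},
    {"hand": 0, "offset": [1.7, -0.03, 0], "angular": [0, 0, 0]},
  ],
)

```text
time: 22.62
tool_pos: [0.5575, -0.1896, 0.055]
tcp_rot: [-2.243, -2.199, 0.004]
wrist_force: [-3.7, 0.2, 2.9]
width: 0.156
```

Emit:
drive_tool(
  deltas=[
    {"hand": 0, "offset": [0.15, 0, 0], "angular": [0, 0, 0]},
    {"hand": 0, "offset": [0.15, 0, 0], "angular": [0, 0, 0]},
  ],
)

```text
time: 22.88
tool_pos: [0.5582, -0.1895, 0.0551]
tcp_rot: [-2.242, -2.199, 0.005]
wrist_force: [-5.5, 0.0, 5.2]
width: 0.152
```

Emit:
drive_tool(
  deltas=[
    {"hand": 0, "offset": [0.15, 0, 0], "angular": [0, 0, 0]},
    {"hand": 0, "offset": [0.15, 0, 0], "angular": [0, 0, 0]},
  ],
)

```text
time: 23.12
tool_pos: [0.5599, -0.1895, 0.055]
tcp_rot: [-2.243, -2.199, 0.005]
wrist_force: [-4.7, 0.6, 5.2]
width: 0.152
```

Emit:
drive_tool(
  deltas=[
    {"hand": 0, "offset": [0.1, 0, 0], "angular": [0, 0, 0]},
    {"hand": 0, "offset": [0.1, 0, 0], "angular": [0, 0, 0]},
  ],
)

```text
time: 23.38
tool_pos: [0.56, -0.1895, 0.0551]
tcp_rot: [-2.241, -2.198, 0.007]
wrist_force: [-7.8, 0.7, 7.9]
width: 0.156
```

Emit:
drive_tool(
  deltas=[
    {"hand": 0, "offset": [0.1, 0, 0.05], "angular": [0, 0, 0]},
    {"hand": 0, "offset": [0.1, 0, 0.05], "angular": [0, 0, 0]},
  ],
)

```text
time: 23.62
tool_pos: [0.5601, -0.1896, 0.0552]
tcp_rot: [-2.24, -2.198, 0.009]
wrist_force: [-9.6, -1.0, 8.2]
width: 0.156
```

Emit:
drive_tool(
  deltas=[
    {"hand": 0, "offset": [-0.05, 0, 0.1], "angular": [0, 0, 0]},
    {"hand": 0, "offset": [-0.05, -0.2, 0.1], "angular": [0, 0, 0]},
    {"hand": 0, "offset": [-0.06, -0.5, 0.1], "angular": [0, 0, 0]},
    {"hand": 0, "offset": [-0.07, -0.8, 0.1], "angular": [0, 0, 0]},
    {"hand": 0, "offset": [-0.08, -1.1, 0.1], "angular": [0, 0, 0]},
    {"hand": 0, "offset": [-0.08, -1.1, 0.1], "angular": [0, 0, 0]},
  ],
)

```text
time: 24.38
tool_pos: [0.56, -0.198, 0.0556]
tcp_rot: [-2.239, -2.195, 0.003]
wrist_force: [-4.8, 6.6, 3.8]
width: 0.152
```

Against the long fence (x stalled at 0.560). Continuing sideways toward tote A, expected contact at y≈-0.218.

Emit:
drive_tool(
  deltas=[
    {"hand": 0, "offset": [-0.01, -0.3, 0.03], "angular": [0, 0, 0]},
    {"hand": 0, "offset": [-0.02, -0.6, 0.03], "angular": [0, 0, 0]},
    {"hand": 0, "offset": [-0.02, -0.9, 0.03], "angular": [0, 0, 0]},
    {"hand": 0, "offset": [-0.02, -0.9, 0.03], "angular": [0, 0, 0]},
  ],
)

```text
time: 24.88
tool_pos: [0.5599, -0.2074, 0.0556]
tcp_rot: [-2.239, -2.196, 0.003]
wrist_force: [-5.0, 5.7, 1.1]
width: 0.156
```

Emit:
drive_tool(
  deltas=[
    {"hand": 0, "offset": [0, -0.2, 0], "angular": [0, 0, 0]},
    {"hand": 0, "offset": [0, -0.4, 0], "angular": [0, 0, 0]},
    {"hand": 0, "offset": [0, -0.4, 0], "angular": [0, 0, 0]},
  ],
)

```text
time: 25.25
tool_pos: [0.5598, -0.2111, 0.0556]
tcp_rot: [-2.239, -2.195, 0.003]
wrist_force: [-5.5, 7.7, 3.2]
width: 0.153
```

Emit:
drive_tool(
  deltas=[
    {"hand": 0, "offset": [0, -0.2, 0], "angular": [0, 0, 0]},
    {"hand": 0, "offset": [0, -0.2, 0], "angular": [0, 0, 0]},
  ],
)

```text
time: 25.5
tool_pos: [0.5598, -0.213, 0.0556]
tcp_rot: [-2.239, -2.195, 0.003]
wrist_force: [-4.7, 6.5, 1.8]
width: 0.152
```

Emit:
drive_tool(
  deltas=[
    {"hand": 0, "offset": [0, -0.2, 0], "angular": [0, 0, 0]},
    {"hand": 0, "offset": [0, -0.2, 0], "angular": [0, 0, 0]},
  ],
)

```text
time: 25.75
tool_pos: [0.5597, -0.215, 0.0556]
tcp_rot: [-2.239, -2.195, 0.003]
wrist_force: [-5.4, 6.9, 3.2]
width: 0.156
```

Emit:
drive_tool(
  deltas=[
    {"hand": 0, "offset": [0, -0.15, 0], "angular": [0, 0, 0]},
    {"hand": 0, "offset": [0, -0.15, 0], "angular": [0, 0, 0]},
  ],
)

```text
time: 26.0
tool_pos: [0.5597, -0.2163, 0.0556]
tcp_rot: [-2.239, -2.195, 0.003]
wrist_force: [-4.9, 6.9, 2.9]
width: 0.157
```

Emit:
drive_tool(
  deltas=[
    {"hand": 0, "offset": [0, -0.15, 0], "angular": [0, 0, 0]},
    {"hand": 0, "offset": [0, -0.15, 0], "angular": [0, 0, 0]},
  ],
)

```text
time: 26.25
tool_pos: [0.5597, -0.2178, 0.0556]
tcp_rot: [-2.239, -2.195, 0.003]
wrist_force: [-5.1, 8.3, 2.7]
width: 0.153
```

Emit:
drive_tool(
  deltas=[
    {"hand": 0, "offset": [0, -0.15, 0], "angular": [0, 0, 0]},
    {"hand": 0, "offset": [0, -0.15, 0], "angular": [0, 0, 0]},
  ],
)

```text
time: 26.5
tool_pos: [0.5597, -0.2188, 0.0557]
tcp_rot: [-2.239, -2.194, 0.002]
wrist_force: [-5.5, 9.2, 4.2]
width: 0.16
```

Emit:
drive_tool(
  deltas=[
    {"hand": 0, "offset": [0, -0.1, 0], "angular": [0, 0, 0]},
    {"hand": 0, "offset": [0, -0.1, 0], "angular": [0, 0, 0]},
  ],
)

```text
time: 26.75
tool_pos: [0.5597, -0.2188, 0.0557]
tcp_rot: [-2.238, -2.193, 0.001]
wrist_force: [-5.6, 12.8, 5.0]
width: 0.157
```

Stalled at y -0.2188, so it is touching A. I press slightly more, then relax and release.

Emit:
drive_tool(
  deltas=[
    {"hand": 0, "offset": [0, -0.12, 0], "angular": [0, 0, 0]},
    {"hand": 0, "offset": [0, -0.12, 0], "angular": [0, 0, 0]},
    {"hand": 0, "offset": [0, -0.12, 0], "angular": [0, 0, 0]},
  ],
)

```text
time: 27.12
tool_pos: [0.5597, -0.2188, 0.0557]
tcp_rot: [-2.237, -2.192, -0.001]
wrist_force: [-5.3, 16.4, 6.2]
width: 0.156
```

Emit:
drive_tool(
  deltas=[
    {"hand": 0, "offset": [-0.1, 0.25, 0.03], "angular": [0, 0, 0]},
    {"hand": 0, "offset": [-0.1, 0.25, 0.03], "angular": [0, 0, 0]},
  ],
)

```text
time: 27.38
tool_pos: [0.5597, -0.2188, 0.0557]
tcp_rot: [-2.24, -2.196, 0.001]
wrist_force: [-0.7, 7.8, -1.1]
width: 0.152
```

Emit:
drive_tool(
  deltas=[
    {"hand": 0.25, "offset": [0, 0, 0], "angular": [0, 0, 0]},
    {"hand": 0.4, "offset": [0, 0, 0], "angular": [0, 0, 0]},
    {"hand": 0.5, "offset": [0, 0, 0], "angular": [0, 0, 0]},
    {"hand": 0.5, "offset": [0, 0, 0], "angular": [0, 0, 0]},
  ],
)

```text
time: 27.88
tool_pos: [0.5603, -0.222, 0.0571]
tcp_rot: [2.244, 2.199, -0.004]
wrist_force: [0.1, 0.5, 0.3]
width: 0.497
```

Emit:
drive_tool(
  deltas=[
    {"hand": 0.5, "offset": [0, 0, 2], "angular": [0, 0, 0]},
    {"hand": 0.5, "offset": [0, 0, 5], "angular": [0, 0, 0]},
    {"hand": 0.6, "offset": [0, 0, 10], "angular": [0, 0, 0]},
    {"hand": 0.6, "offset": [-2, 4, 14], "angular": [0, 0, 0]},
    {"hand": 0.6, "offset": [-5, 9, 16], "angular": [0, 0, 0]},
    {"hand": 0.6, "offset": [-8, 14, 17], "angular": [0, 0, 0]},
    {"hand": 0.6, "offset": [-11, 19, 17], "angular": [0, 0, 0]},
    {"hand": 0.6, "offset": [-13, 22, 17], "angular": [0, 0, 0]},
  ],
)

```text
time: 28.88
tool_pos: [0.4289, 0.0001, 0.2288]
tcp_rot: [2.242, 2.2, -0.001]
wrist_force: [0.8, 0.1, 0.4]
width: 0.599
```

Run:
```python
from h import *
from workcell import bot
for n in ("top","scene"): 
    c=bot.read_camera(n); np.savez(n+"0.npz",**c)
T=cam("top");S=cam("scene")
st=bot.read_state(); print({k:np.round(v,4) for k,v in st.items() if k in("time","tool_pos","wrist_force","width","joint_vel")})
for n,c in (("top",T),("scene",S)):
    hsv=cv2.cvtColor(c["frame"],cv2.COLOR_BGR2HSV); m=cv2.inRange(hsv,(0,80,20),(15,255,120))
    for k in cv2.findContours(m,cv2.RETR_EXTERNAL,cv2.CHAIN_APPROX_NONE)[0]:
        A=cv2.contourArea(k); r=cv2.minAreaRect(k)
        if 40<A<180 and 190<r[0][0]<450: print(n,A,np.round(r[0],1),np.round(r[1],1),round(r[2],1), onz(c,r[0],.087).round(4))
cv2.imwrite("pics/final.png",np.vstack([cv2.resize(T["frame"][110:250,180:440],(540,291)),cv2.resize(S["frame"][150:240,200:367],(540,291),interpolation=cv2.INTER_CUBIC)]))
```

```text
{'time': np.float64(28.975), 'joint_vel': array([-0.0438,  0.0399, -0.0364, -0.0318, -0.0349, -0.0392]), 'tool_pos': array([0.4284, 0.0006, 0.2284]), 'wrist_force': array([ 0.3942, -0.2467,  0.2027]), 'width': np.float64(0.6011)}
top 109.5 [229.4 217.2] [ 6.3 22. ] 76.8 [0.4966 0.2365 0.087 ]
top 111.0 [407. 203.] [ 6. 20.] 90.0 [ 0.5505 -0.3285  0.087 ]
top 111.0 [370.5 201.5] [ 7. 25.] 90.0 [ 0.5536 -0.2113  0.087 ]
scene 72.5 [270.5 205.5] [ 5. 17.] 90.0 [ 0.5744 -0.216   0.087 ]
scene 75.0 [237.5 204.7] [17.4  5.5] 3.8 [ 0.5708 -0.326   0.087 ]
scene 69.0 [405.  177.8] [ 7.1 16.7] 84.8 [0.465  0.2403 0.087 ]
scene 59.0 [333.8 123.2] [23.7  9.5] 71.6 [ 0.2144 -0.001   0.087 ]
```

View pics/final.png

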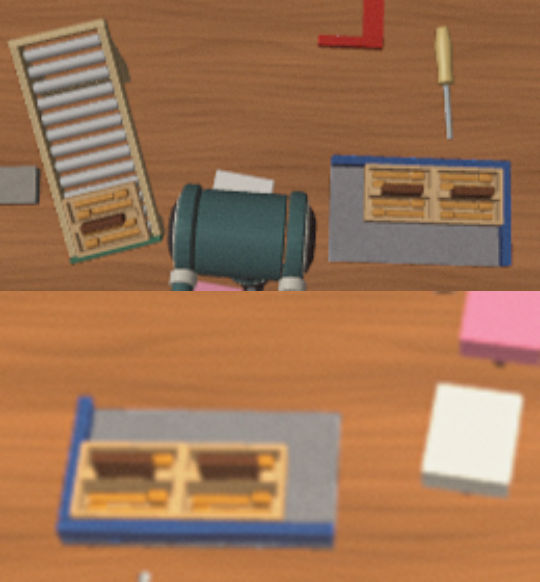

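```bash
python3 -c "
from workcell import bot
print(bot.finish_job())"
```

```text
the job is handed in; nothing more can be done
None
```

The job is done and handed in at about 29 s of the 72 s allowed. Both totes are packed on the board, and the third is waiting at the front of the lane.

- **Tote A:** I lifted it square to the slope and set it on the board. I slid it to the long fence (x stalled at 12 N, about 5–6 N then held), then sideways to the short fence until y stalled at about 15 N. I let go and raised the gripper straight up.
- **Tote B:** It rolled to the front by itself and was packed the same way. It met the long fence at about 10 N and was pressed against A at about 16 N, of which roughly 7 N was sliding friction.
- **Last checks:** In the final top and scene pictures A and B lie flush, side by side along the long fence, with A against the short fence. C sits at the green stop, at the same pixel A and B had there. The gripper is open, clear of everything, with wrist force near zero. The whetstone, try square and burnisher were never approached.
- **Did not match exactly:**
  - The grip spacing measures 110 mm in the scene view, as expected, but 117 mm in the top view. I put that down to mask bias, because the contact positions agree with the fence.
  - The fence corner estimates differed by 5–7 mm between methods, so I used contact to find home.
  - Tote A rode about 1 mm off the board for part of its slide.

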